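# Lock the ribbon spool with its spring clip

## Robot

A 6-joint arm with a two-finger parallel gripper is mounted at the origin on a cart in front of the work surface, level with it; the furniture and walls round the work are solid. World frame = base frame: x ahead of the robot, y to its left, z up, the work surface at z = 0. Lengths are in m, angles in degrees, forces in N, time in s.
With the tool pointing down it reaches from about 0.4 to 0.825 m from the base axis. Payload 7 kg.
Tool frame: the origin (TCP) lies between the finger pads; the fingertips stand 19 mm ahead of it and the grasp point (between the pads) is the TCP; z points along the fingers, y is the line along which they close (so a half turn about z gives the same grasp; the last joint's range is limited). The gripper opens to 88 mm and grips with 3 to 60 N. Pads are 19 mm wide; open, the fingers measure 130 mm over their backs; the gripper's body (78 mm by 193 mm) begins 47 mm behind the grasp point.
Start: joints at [90.533, 20.546, 0.682, 0, -70.136, -16.507], TCP at [0.186, 0.649, 0.246] pointing down, gripper open.
Joint ranges: [-176.03, 176.03], [-82.01, 121.73], [-58.28, 71.71], [-173.87, 95.51], [-174.79, -0.11], [-173.66, 173.66]. Speed limits (degrees/s): [136.94, 136.94, 172.46, 180, 180, 180].

## Interface

Orientations are given as [roll, pitch, yaw] about the fixed x, y, z axes, in that order (R = Rz(yaw) Ry(pitch) Rx(roll)).
In Python, from plant import get_obs, snapshot, close_job, spot_in, spot_point gives the robot as it stands.
- The arm moves only by the tool play_rows, never from a script. Its argument "plan" is a list of rows, each a list of 6 numbers: the shift along the tool's x, y, z in cm, then the turn, a rotation vector about the tool's x, y, z in degrees. A call has 1 to 20 rows; each row shifts and turns the commanded pose from where the row before left it, along the tool's axes as they then stand; what a row does not reach is not made up. A row lasts 1/12 s, in which the tool goes at most 41.7 mm and 7.16 degrees, less where a joint would pass 70% of its speed; a pose out of reach is approached as far as the arm can. A call is refused whole if a number of a shift passes 4.17 or a number of a turn 7.16, either way. A call with a gripper value outside its range is refused whole. "grip" is the finger opening in cm, from 0 to 8.76, set as the call begins (left out, the last holds). The fingers move at their own pace and stop on an object; the grip force is fixed at half the most. Time passes only in rows, so rows that do not move let the fingers close. It gives the time, the measured TCP pose, the force, the opening and the grip force at its end, in the units of the state.
- get_obs(): the state, without advancing time (a new reading comes with each control period).
- snapshot(name): name is "side" or "top"; returns a dict with "frame" (384x512x3 uint8, red, green, blue), "fx", "fy", "cx", "cy" (pixels), "position" and "attitude" of the camera in the world. Camera axes: x right, y down, z forward; pixel columns grow to the right and rows downward; lengths in m; the calibration is good to about 2 mm. A picture is of the moment at which its call begins. There is no depth.
- close_job(): hands the job in; it is judged then, once.
Trained networks look in the newest picture that a camera, given by its name, has taken for a name from the list of things; names that differ only in an ending like _2 or _b are one class to them, and where a whole thing is asked for, a point or a joint stands for the part that bears it (a point fixed in the world has none). Each returns a list of dicts, best first, with "score" (0 to 1); they miss things now and then, are a little off and sometimes report something else, mostly with a low value. They report only what shows in the picture. A call takes as long as a camera call. They do not tell look-alikes from the thing itself.
- spot_in(camera, thing): "position" ([x, y, z] in m, in world coordinates, good to about 4 mm: the middle of the surface that is visible of it).
- spot_point(camera, thing): "position" ([x, y, z] in m, in world coordinates, good to about 4 mm: a listed point, or the origin of a listed thing).
The state is a dict: "clock": time; "joint_pos": joint angles; "qvel": joint speeds; "tau": joint torques, N m; "tool_pos": TCP position; "orientation": TCP orientation; "force": force on the tool from outside, world axes, zero at the start; "moment": the same for the moment, N m; "opening": finger opening in m; "gripper_force": force on a finger pad.
Only numpy, scipy, OpenCV 4.12 (cv2) and the standard library are available. Lean on these libraries where they do the work, as an engineer would, in place of code of your own. Each camera call takes 0.05 s, during which the arm holds its last target. There are 200 camera calls.

## Task

The ribbon spool on the dispenser needs its retainer back: pick up the loose open spring clip and press it sideways into the groove of the spindle, between the wide washer and the head, until its jaws snap round the neck and it is fully home, then let go of it. Press gently, never over 30 N, and stop as soon as it is home: leaning on it then with more than 15 N bends the spindle. Leave the other things on the counter where they are.

Things in the scene. Friction and masses are not known exactly. Their poses are not given: they have to be found in the camera images.
- dispenser: Ribbon dispenser, fixed: dark flat base 122 x 80 x 10 mm, origin at the centre of its underside, x along its length (the slot), z up; low tear bar across the +x end (top 30 mm above the counter). In the middle a spool of ribbon (69 mm across, top at 32 mm) on an upright spindle.
- slot_mid (a point): Point of the base, 36 mm above the counter: nominal foot of the groove. The real spindle (with spool, washer) is clamped tight in the slot up to 12 mm either side of it along the base's x, unmeasured; y is true. From below: washer 54 mm across, top at 36 mm; groove, a bare neck (spindle_c1) of 18 mm diameter, 36 to 44 mm; head 28 mm across, to 49 mm (cap 50.5).
- clip: Loose open spring clip, lying flat; plate 5 mm thick. Origin on its underside at the bore centre, where the neck's axis lies once home; x points out of the open mouth, z up. Two sprung wire jaws, 32 mm wide outside, round noses (radius 4, centres x = 7, y = +-11 mm: throat 14 mm), flared ears to x = 19, 38 mm wide. Tail 16 mm wide back to x = -55. About 70 g, centre of mass x = -18. Fits the groove with 3 mm to spare in height.
- clip_tab (a point): Middle of the upright black grip tab on the clip's tail, 48 mm behind the bore centre: 14 mm along the clip's x, 12 mm along its y, from the plate's top (5 mm) to 38 mm above the underside
- clip_jaw_left (a joint): Spread of the clip's +y jaw, rad: 0 shut (as it lies, and home), about 0.1 as its nose passes the neck. Pushed on along its x, the clip meets the neck 14 mm short of home, spreads its jaws (push 7 to 16 N), passes the widest point 7 mm short, then the push drops, the jaws spring shut and draw it on, until its bow (clip_c0) stops hard on the neck.
- clip_jaw_right (a joint): Spread of the clip's -y jaw, rad: as for the left one
- tape_roll: Roll of gold tape, 52 mm across, 18 mm high, bystander; origin at the centre of its underside
- price_sign0: Price card in a wooden block, 24 x 78 x 62 mm, bystander; origin at the centre of its underside. Left of it (y above 0) stands a fixed open walnut box whose raised lid reaches about 0.24 m above the counter: go round or over it
- counter_bell: Brass counter bell on a black foot, 64 mm across, 47 mm high, bystander; origin at the centre of its underside
- tasting_cup1: Small white cup with an ear, 60 x 77 x 52 mm, bystander; origin at its underside
There are look-alikes about, which are no part of the job. There is more than one size of the clip; the job needs the larger.

How it is judged:
By the outcome, as a careful person would: the job done as asked, in the order asked, and still so for the second after the job is handed in, with the robot touching nothing.
It also fails if it takes over 64 s, if anything falls off the work surface, if the arm or the gripper's body presses on something with over 40 N, if the wrist force passes 120 N, or if a joint passes its speed limit or range.

## Working session

There is one attempt and no reset: what is moved stays moved. The work goes in short steps, Python scripts to look and compute and a tool call to move; the robot and the scene stay as the last step left them, time stands still between calls to the robot, and variables do not carry over. Pictures are saved under pics/ and viewed, at most 10 in all, crops included, and the job is handed in when it is done.

Besides the shell and the picture viewer there is one more tool, called after "Call:" in YAML: its name, and indented under it one key for each argument. play_rows: Moves the arm, as the interface text tells. Its arguments: {"type":"object","properties":{"plan":{"type":"array","items":{"type":"array","items":{"type":"number"}}},"grip":{"type":"number"}},"required":["plan"]}

```bash
mkdir -p pics; cat > h.py <<'E'
import numpy as np, cv2
from plant import get_obs, snapshot, close_job, spot_in, spot_point
E
python3 - <<'E'
from h import *
o=get_obs(); print(o['clock'],o['tool_pos'],o['orientation'],o['opening'])
for c in ('top','side'):
    s=snapshot(c); cv2.imwrite(f'pics/{c}0.png',s['frame'][:,:,::-1])
    print(c,s['fx'],s['cx'],s['cy'],s['position'],s['attitude'])
    for n in ('dispenser','slot_mid','clip','clip_tab','tape_roll','price_sign0','counter_bell','tasting_cup1'):
        print(n,[(np.round(d['position'],3).tolist(),round(d['score'],2)) for d in spot_point(c,n)])
E
```

```text
0.0 [0.18565459 0.6485048  0.24463413] [ 1.79907517e+02 -9.14431815e-03 -1.59810950e+01] 0.08750979216472812
top 485.42141213558284 250.49416544745986 195.16203953553187 [ 0.43383507 -0.26169895  1.01375718] [-171.72888041    1.71521383  -88.97663962]
dispenser [([0.633, -0.204, 0.001], 0.77), ([0.622, -0.2, 0.033], 0.49)]
slot_mid [([0.623, -0.202, 0.032], 0.73)]
clip [([0.459, -0.272, -0.001], 0.76), ([0.443, -0.155, -0.0], 0.42)]
clip_tab [([0.419, -0.289, 0.025], 0.59), ([0.423, -0.194, 0.015], 0.5)]
tape_roll [([0.73, -0.23, 0.0], 0.62)]
price_sign0 [([0.692, -0.032, 0.001], 0.91)]
counter_bell [([0.429, -0.434, 0.002], 0.58)]
tasting_cup1 [([0.563, -0.386, 0.004], 0.91), ([0.73, -0.226, -0.0], 0.67)]
side 354.5738314424011 255.87042941344586 193.60377373590907 [ 0.39503141 -0.96620306  0.44766521] [-118.36800161   -0.57335535  -12.97531042]
dispenser [([0.628, -0.201, 0.002], 0.9)]
slot_mid [([0.625, -0.198, 0.037], 0.88)]
clip [([0.462, -0.267, -0.002], 0.75), ([0.441, -0.16, -0.002], 0.5)]
clip_tab [([0.424, -0.194, 0.013], 0.59), ([0.42, -0.286, 0.021], 0.56)]
tape_roll []
price_sign0 [([0.687, -0.035, -0.0], 0.53)]
counter_bell [([0.433, -0.434, 0.001], 0.78)]
tasting_cup1 [([0.563, -0.384, 0.001], 0.64)]
```

View pics/top0.png

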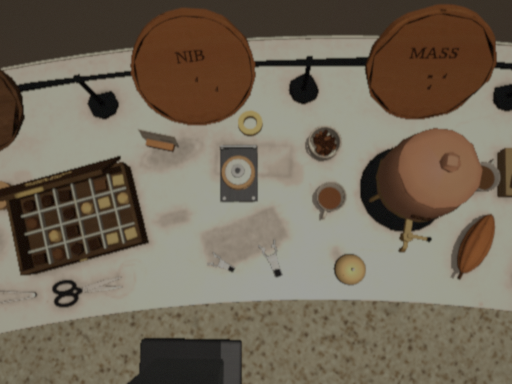

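View pics/side0.png

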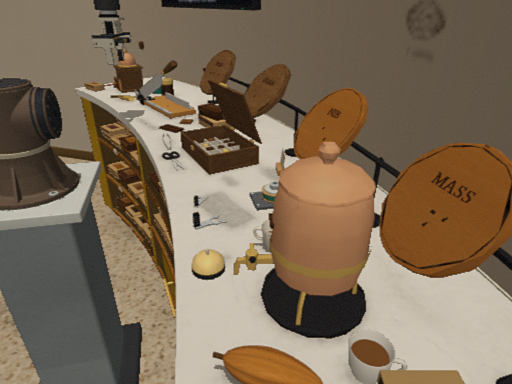

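Two clips: one at about (270,260) and one at about (222,264) in the top picture. The right one looks longer, so I'll confirm that in an enlarged crop.

```bash
python3 - <<'E'
from h import *
im=cv2.imread('pics/top0.png')
a=cv2.resize(im[235:285,200:290],None,fx=7,fy=7,interpolation=cv2.INTER_CUBIC)[:, :400*2]
b=cv2.resize(im[142:208,212:300],None,fx=7,fy=7,interpolation=cv2.INTER_CUBIC)
cv2.imwrite('pics/c1.png',a); cv2.imwrite('pics/c2.png',b)
E
```

```text
(no output)
```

View pics/c1.png

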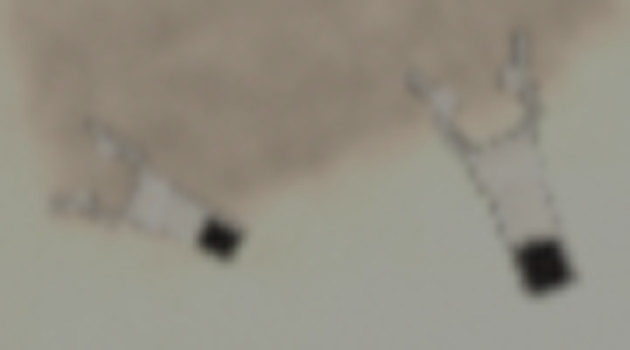

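View pics/c2.png

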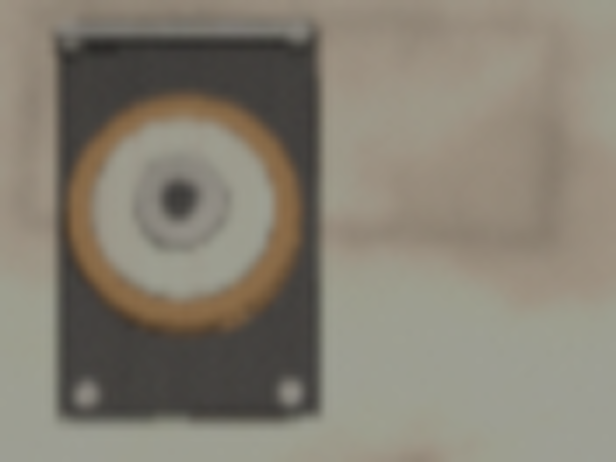

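The right clip, from tab (278,273) to ears (259,240)/(274,239), measures about 67 mm from tab to ears. That matches 48+19 mm, so it is the larger one. The left clip at (222,264) is the smaller look-alike. The tear bar is at the far (top) end, so I can insert from the near side along base +x. Next I'll measure exact positions.

```bash
cat >> h.py <<'E'
from scipy.spatial.transform import Rotation as Ro
def cam(s): return Ro.from_euler('xyz',s['attitude'],degrees=True).as_matrix()
def ray(s,u,v,z):
    d=cam(s)@[(u-s['cx'])/s['fx'],(v-s['cy'])/s['fy'],1]; p=np.array(s['position'])
    return p+d*(z-p[2])/d[2]
def proj(s,P):
    c=cam(s).T@(np.array(P)-s['position']); return c[0]/c[2]*s['fx']+s['cx'],c[1]/c[2]*s['fy']+s['cy']
E
python3 - <<'E'
from h import *
s=snapshot('top'); g=cv2.cvtColor(s['frame'],cv2.COLOR_RGB2GRAY).astype(float)
f=lambda x,y,ox,oy:((x+.5)/7-.5+ox,(y+.5)/7-.5+oy)
# tab
sub=g[262:285,268:290]; w=np.clip(110-sub,0,None); yy,xx=np.mgrid[262:285,268:290]
u,v=(w*xx).sum()/w.sum(),(w*yy).sum()/w.sum(); print('tab px',u,v,ray(s,u,v,.038),ray(s,u,v,.03))
m=(sub<80).astype(np.uint8); print(cv2.minAreaRect(np.argwhere(m)[:,::-1].astype(np.float32)))
for n,p in dict(earL=(412,72),earR=(520,32),noseL=(440,100),noseR=(514,80),bow=(492,150)).items(): print(n,ray(s,*f(*p,200,235),.0025).round(4))
# dispenser base corners z=.010, tear bar end z=.03
for n,p,z in (('nl',(60,415),.01),('nr',(318,413),.01),('barl',(57,25),.03),('barr',(315,25),.03),('ml',(60,200),.01),('mr',(319,200),.01),
  ('head',(182,200),.049),('cap',(178,200),.0505),('washer',(183,208),.036),('spool',(184,211),.032)): print(n,ray(s,*f(*p,212,142),z).round(4))
s2=snapshot('side')
print(proj(s2,[.635,-.2,.05]),proj(s2,[.42,-.288,.038]))
im=s2['frame'][:,:,::-1][170:235,180:300]; cv2.imwrite('pics/s1.png',cv2.resize(im,None,fx=6.5,fy=6.5,interpolation=cv2.INTER_CUBIC))
E
```

```text
tab px 277.10127478753543 272.44830028328613 [ 0.42106948 -0.28549657  0.038     ] [ 0.42096482 -0.28569168  0.03      ]
((9.200000762939453, 10.600000381469727), (6.324554920196533, 5.692099571228027), 71.56504821777344)
earL [ 0.4764 -0.2471  0.0025]
earR [ 0.4888 -0.279   0.0025]
noseL [ 0.4683 -0.2555  0.0025]
noseR [ 0.4746 -0.2773  0.0025]
bow [ 0.4539 -0.2711  0.0025]
nl [ 0.5664 -0.1658  0.01  ]
nr [ 0.568  -0.2428  0.01  ]
barl [ 0.6808 -0.1636  0.03  ]
barr [ 0.6816 -0.2405  0.03  ]
ml [ 0.6317 -0.164   0.01  ]
mr [ 0.6327 -0.2421  0.01  ]
head [ 0.6245 -0.2032  0.049 ]
cap [ 0.6242 -0.2021  0.0505]
washer [ 0.6247 -0.2028  0.036 ]
spool [ 0.6245 -0.2028  0.032 ]
(np.float64(278.81355007769935), np.float64(181.73376737513726)) (np.float64(195.88478210513205), np.float64(212.98102454656754))
```

View pics/s1.png

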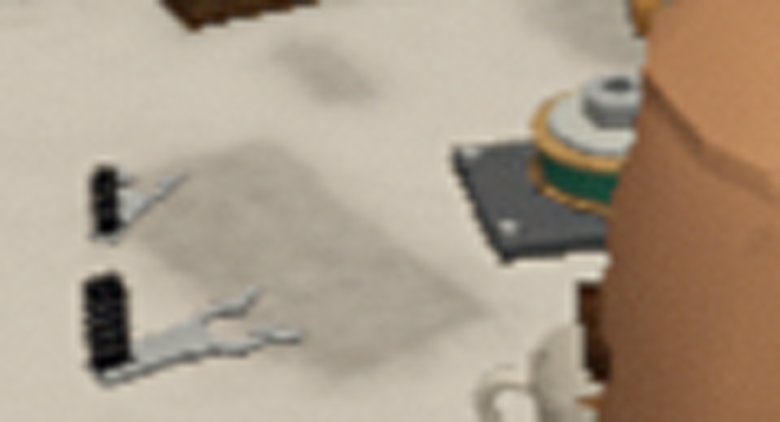

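The side view agrees: the tab top at crop (103,278), full frame (196,213), matches the prediction for (0.420,-0.288,0.038). The larger clip has yaw of about 20.5°, and the spindle is at about (0.6245,-0.203) with base yaw of about 1°. Next I go up and inward, then arc round over the box.

Call:
play_rows:
  plan:
    - [0,3.4,-1.5,0,0,0]
    - [0,3.4,-1.5,0,0,0]
    - [0,3.4,-1.5,0,0,0]
    - [0,3.4,-1.5,0,0,0]
    - [0,3.4,-1.5,0,0,0]
    - [0,0,0,0,0,0]
    - [3.5,0.12,0,0,0,4]
    - [3.5,0.12,0,0,0,4]
    - [3.5,0.12,0,0,0,4]
    - [3.5,0.12,0,0,0,4]
    - [3.5,0.12,0,0,0,4]
    - [3.5,0.12,0,0,0,4]
    - [3.5,0.12,0,0,0,4]
    - [3.5,0.12,0,0,0,4]
  grip: 5

```text
clock: 2.17
tool_pos: [0.375, 0.3381, 0.3207]
orientation: [-180.0, 0.0, -48.2]
force: [0.6, 0.6, -0.5]
opening: 0.05
gripper_force: 0.0
```

Call:
play_rows:
  plan:
    - [3.5,0.12,0,0,0,4]
    - [3.5,0.12,0,0,0,4]
    - [3.5,0.12,0,0,0,4]
    - [3.5,0.12,0,0,0,4]
    - [3.5,0.12,0,0,0,4]
    - [3.5,0.12,0,0,0,4]
    - [3.5,0.12,0,0,0,4]
    - [3.5,0.12,0,0,0,4]
    - [3.5,0.12,0,0,0,4]
    - [3.5,0.12,0,0,0,4]
    - [3.5,0.12,0,0,0,4]
    - [3.5,0.12,0,0,0,4]
    - [3.5,0.12,0,0,0,4]
    - [3.5,0.12,0,0,0,4]
    - [3.5,0.12,0,0,0,4]
    - [3.5,0.12,0,0,0,4]
    - [3.5,0.12,0,0,0,4]
    - [3.5,0.12,0,0,0,4]
    - [3.5,0.12,0,0,0,4]

```text
clock: 3.75
tool_pos: [0.4167, -0.2786, 0.3207]
orientation: [-180.0, 0.0, -124.2]
force: [1.3, -0.2, 0.2]
opening: 0.0501
gripper_force: 0.0
```

Call:
play_rows:
  plan:
    - [0,0,0,0,0,7]
    - [0,0,0,0,0,7]
    - [0,0,0,0,0,7]
    - [0,0,0,0,0,7]
    - [0,0,0,0,0,7]
    - [0,0,0,0,0,0.3]
    - [0,0,0,0,0,0]
    - [0,0,0,0,0,0]

```text
clock: 4.42
tool_pos: [0.4175, -0.2771, 0.3206]
orientation: [-180.0, 0.0, -159.0]
force: [0.0, -0.4, -0.3]
opening: 0.0501
gripper_force: 0.0
```

Call:
play_rows:
  plan:
    - [0.05,-1,0,0,0,0.5]
    - [0,0,4.1,0,0,0]
    - [0,0,4.1,0,0,0]
    - [0,0,4.1,0,0,0]
    - [0,0,4.1,0,0,0]
    - [0,0,4.1,0,0,0]
    - [0,0,4.1,0,0,0]
    - [0,0,1.2,0,0,0]
    - [0,0,1.2,0,0,0]
    - [0,0,1.2,0,0,0]
    - [0,0,1,0,0,0]
    - [0,0,0,0,0,0]
    - [0,0,0,0,0,0]

```text
clock: 5.5
tool_pos: [0.4205, -0.2868, 0.0282]
orientation: [180.0, -0.1, -159.7]
force: [0.2, 0.1, -0.4]
opening: 0.0498
gripper_force: 0.0
```

Call:
play_rows:
  plan:
    - [0,0,0,0,0,0]
    - [0,0,0,0,0,0]
    - [0,0,0,0,0,0]
    - [0,0,0,0,0,0]
    - [0,0,0,0,0,0]
    - [0,0,0,0,0,0]
    - [0,0,0,0,0,0]
    - [0,0,0,0,0,0]
  grip: 0.5

```text
clock: 6.17
tool_pos: [0.4206, -0.2866, 0.0288]
orientation: [-180.0, 0.0, -159.8]
force: [-0.6, 1.0, 3.3]
opening: 0.0121
gripper_force: 30.0
```

Call:
play_rows:
  plan:
    - [0,0,-1,0,0,0]
    - [0,0,-2,0,0,0]
    - [0,0,-2,0,0,0]
    - [0,0,-2,0,0,0]
    - [0,0,0,0,0,5]
    - [0,0,0,0,0,5]
    - [0,0,0,0,0,5]
    - [0,0,0,0,0,4.1]
    - [-2,1.6,0,0,0,0]
    - [-2,1.6,0,0,0,0]
    - [-2,1.6,0,0,0,0]
    - [-2,1.6,0,0,0,0]
    - [-1.8,1.6,0,0,0,0]
    - [0,0,1,0,0,0]
    - [0,0,1,0,0,0]
    - [0,0,1,0,0,0]
    - [0,0,0.2,0,0,0]
    - [0,0,0,0,0,0]
    - [0,0,0,0,0,0]

```text
clock: 7.75
tool_pos: [0.5164, -0.2053, 0.0665]
orientation: [-180.0, -0.0, -178.9]
force: [0.2, 0.1, 0.2]
opening: 0.0122
gripper_force: 30.0
```

```bash
python3 - <<'E'
from h import *
o=get_obs(); print(o['tool_pos'],o['orientation'],o['force'],o['moment'])
s=snapshot('top'); im=s['frame'][:,:,::-1]; cv2.imwrite('pics/t1full.png',im)
cv2.imwrite('pics/t1.png',cv2.resize(im[140:240,190:300],None,fx=6,fy=6,interpolation=cv2.INTER_CUBIC))
s=snapshot('side'); im=s['frame'][:,:,::-1]; cv2.imwrite('pics/s2.png',cv2.resize(im[150:230,180:300],None,fx=6.5,fy=6.5,interpolation=cv2.INTER_CUBIC))
E
```

```text
[ 0.51638448 -0.20528243  0.06648974] [-1.79993133e+02 -4.37713383e-02 -1.78917247e+02] [0.23249393 0.12108211 0.19360012] [ 0.03091574 -0.11782394  0.04502976]
```

View pics/t1.png

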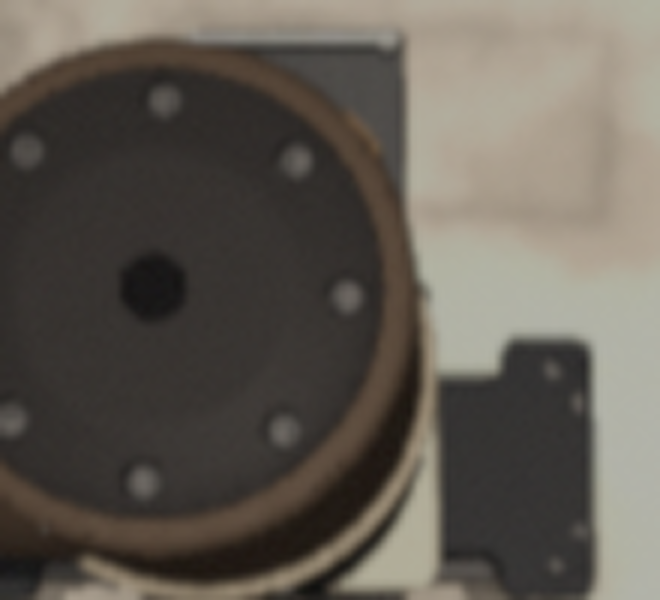

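View pics/s2.png

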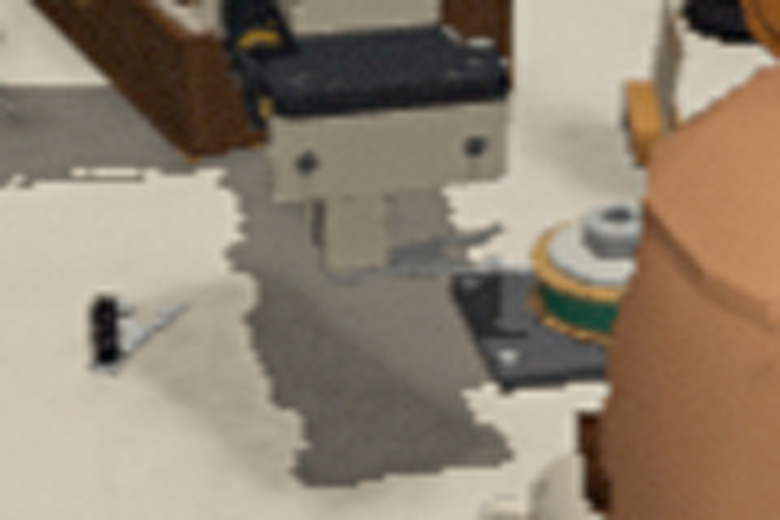

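The top view is blocked by the arm. The side view shows the clip held level, with its far ear tip at crop (500,228) and its near ear tip at about (530,268). I'll check these against the model.

```bash
python3 - <<'E'
from h import *
s=snapshot('side')
c=lambda P:[round(float((a-b)*6.5),1) for a,b in zip(proj(s,P),(180,150))]
for y in (-.185,-.223): print(c([.583,y,.040]))
print('head',c([.6245,-.203,.0505]),'cap right 2mm',c([.6265,-.203,.0505]), 'y+2',c([.6245,-.201,.0505]))
for d in spot_point('side','clip')+spot_point('side','slot_mid'): print(d['position'],d['score'])
E
```

```text
[502.6, 224.6]
[525.6, 269.3]
head [618.3, 211.0] cap right 2mm [623.3, 210.5] y+2 [616.9, 208.7]
[0.4401, -0.1593, -0.0047] 0.61
[0.5616, -0.2012, 0.0386] 0.4
[0.6277, -0.1994, 0.0412] 0.68
```

Call:
play_rows:
  plan:
    - [-1,0,0,0,0,0]
    - [-1,0,0,0,0,0]
    - [-0.8,0,0,0,0,0]
    - [-0.4,0,0,0,0,0]
    - [-0.3,0,0,0,0,0]
    - [-0.3,0,0,0,0,0]
    - [0,0,0,0,0,0]

```text
clock: 8.58
tool_pos: [0.5554, -0.2039, 0.0664]
orientation: [-180.0, -0.0, -178.9]
force: [0.6, -0.1, -1.1]
opening: 0.0117
gripper_force: 30.0
```

Call:
play_rows:
  plan:
    - [-0.1,0,0,0,0,0]
    - [-0.1,0,0,0,0,0]
    - [-0.1,0,0,0,0,0]
    - [-0.1,0,0,0,0,0]
    - [0,0,0,0,0,0]

```text
clock: 9.0
tool_pos: [0.5591, -0.2039, 0.0666]
orientation: [-180.0, 0.0, -178.9]
force: [0.5, 0.0, -0.0]
opening: 0.012
gripper_force: 30.0
```

Call:
play_rows:
  plan:
    - [-0.1,0,0,0,0,0]
    - [-0.1,0,0,0,0,0]
    - [-0.1,0,0,0,0,0]
    - [0,0,0,0,0,0]

```text
clock: 9.33
tool_pos: [0.5622, -0.2038, 0.0666]
orientation: [-180.0, 0.0, -178.9]
force: [-0.6, -0.5, 0.9]
opening: 0.0119
gripper_force: 30.0
```

Call:
play_rows:
  plan:
    - [-0.1,0,0,0,0,0]
    - [-0.1,0,0,0,0,0]
    - [0,0,0,0,0,0]

```text
clock: 9.58
tool_pos: [0.5632, -0.2039, 0.0663]
orientation: [180.0, -0.1, -178.9]
force: [-2.4, -1.1, 0.9]
opening: 0.0116
gripper_force: 30.0
```

Contact came at about x=0.5625, as predicted, so home should be at TCP x of about 0.5765.

Call:
play_rows:
  plan:
    - [-0.1,0,0,0,0,0]
    - [-0.1,0,0,0,0,0]
    - [0,0,0,0,0,0]

```text
clock: 9.83
tool_pos: [0.5638, -0.2039, 0.0658]
orientation: [180.0, -0.2, -178.9]
force: [-6.1, -1.5, 1.5]
opening: 0.0118
gripper_force: 30.0
```

Call:
play_rows:
  plan:
    - [-0.1,0,0,0,0,0]
    - [-0.1,0,0,0,0,0]
    - [0,0,0,0,0,0]

```text
clock: 10.08
tool_pos: [0.5645, -0.2037, 0.0653]
orientation: [179.9, -0.4, -178.9]
force: [-8.6, 0.0, -0.7]
opening: 0.0114
gripper_force: 30.0
```

Call:
play_rows:
  plan:
    - [-0.1,0,-0.04,0,0,0]
    - [-0.1,0,-0.04,0,0,0]
    - [0,0,0,0,0,0]

```text
clock: 10.33
tool_pos: [0.5659, -0.2036, 0.0658]
orientation: [179.9, -0.4, -178.9]
force: [-8.5, -0.7, -0.6]
opening: 0.012
gripper_force: 30.0
```

Call:
play_rows:
  plan:
    - [-0.1,0,0,0,0,0]
    - [-0.1,0,0,0,0,0]
    - [0,0,0,0,0,0]

```text
clock: 10.58
tool_pos: [0.5689, -0.2036, 0.066]
orientation: [180.0, -0.3, -178.9]
force: [-6.2, 0.0, -3.0]
opening: 0.0116
gripper_force: 30.0
```

Call:
play_rows:
  plan:
    - [-0.1,0,0,0,0,0]
    - [0,0,0,0,0,0]
    - [0,0,0,0,0,0]

```text
clock: 10.83
tool_pos: [0.5711, -0.2035, 0.0664]
orientation: [180.0, -0.2, -178.9]
force: [-4.8, 0.2, -1.0]
opening: 0.0119
gripper_force: 30.0
```

Call:
play_rows:
  plan:
    - [-0.1,0,0,0,0,0]
    - [0,0,0,0,0,0]
    - [0,0,0,0,0,0]

```text
clock: 11.08
tool_pos: [0.5745, -0.2036, 0.0675]
orientation: [-180.0, 0.1, -178.9]
force: [-1.0, -1.0, -1.2]
opening: 0.0118
gripper_force: 30.0
```

Call:
play_rows:
  plan:
    - [-0.1,0,0.08,0,0,0]
    - [0,0,0,0,0,0]
    - [0,0,0,0,0,0]

```text
clock: 11.33
tool_pos: [0.5764, -0.2035, 0.0671]
orientation: [-180.0, 0.1, -178.8]
force: [2.2, -0.4, -1.9]
opening: 0.0118
gripper_force: 30.0
```

Call:
play_rows:
  plan:
    - [-0.1,0,0,0,0,0]
    - [0,0,0,0,0,0]
    - [0,0,0,0,0,0]

```text
clock: 11.58
tool_pos: [0.5765, -0.2035, 0.0668]
orientation: [-180.0, 0.1, -178.9]
force: [1.6, -0.7, -0.4]
opening: 0.0117
gripper_force: 30.0
```

Call:
play_rows:
  plan:
    - [-0.1,0,0,0,0,0]
    - [0,0,0,0,0,0]
    - [0,0,0,0,0,0]

```text
clock: 11.83
tool_pos: [0.5768, -0.2035, 0.0665]
orientation: [180.0, -0.0, -178.9]
force: [-0.1, -0.5, -0.6]
opening: 0.0113
gripper_force: 30.0
```

Call:
play_rows:
  plan:
    - [-0.1,0,0,0,0,0]
    - [0,0,0,0,0,0]
    - [0,0,0,0,0,0]

```text
clock: 12.08
tool_pos: [0.5772, -0.2035, 0.0663]
orientation: [180.0, -0.1, -178.9]
force: [-2.1, -0.8, 0.5]
opening: 0.0115
gripper_force: 30.0
```

Home: the travel from contact was about 14.5 mm, the jaws drew the clip on, and it now sits against a hard stop at 2 N. I'll release it and retreat upward.

Call:
play_rows:
  plan:
    - [0,0,0.08,0,0,0]
    - [0,0,0,0,0,0]

```text
clock: 12.25
tool_pos: [0.5772, -0.2035, 0.0654]
orientation: [180.0, -0.1, -178.9]
force: [-3.0, 0.3, 0.3]
opening: 0.012
gripper_force: 30.0
```

Call:
play_rows:
  plan:
    - [0,0,0,0,0,0]
    - [0,0,0,0,0,0]
    - [0,0,0,0,0,0]
    - [0,0,0,0,0,0]
    - [0,0,0,0,0,0]
    - [0,0,0,0,0,0]
    - [0,0,-0.5,0,0,0]
    - [0,0,-1,0,0,0]
    - [0,0,-2,0,0,0]
    - [0,0,-3,0,0,0]
    - [0,0,-4,0,0,0]
    - [0,0,-4,0,0,0]
    - [0,0,-4,0,0,0]
    - [0,0,-4,0,0,0]
    - [1,4,0,0,0,0]
    - [1,-4,0,0,0,0]
    - [0,-4,0,0,0,0]
    - [0,-4,0,0,0,0]
    - [0,-4,0,0,0,0]
  grip: 4

```text
clock: 13.83
tool_pos: [0.5607, -0.3241, 0.2928]
orientation: [-180.0, 0.1, -178.7]
force: [0.8, 0.7, 1.1]
opening: 0.04
gripper_force: 0.0
```

Call:
play_rows:
  plan:
    - [4,-4,0,0,0,0]
    - [4,-4,0,0,0,0]
    - [4,-4,0,0,0,0]
    - [0,-4,0,0,0,0]
    - [0,-4,0,0,0,0]
    - [0,0,0,0,0,0]
    - [0,0,0,0,0,0]

```text
clock: 14.42
tool_pos: [0.4742, -0.4959, 0.2905]
orientation: [180.0, -0.0, -179.1]
force: [0.4, 1.2, -0.7]
opening: 0.0401
gripper_force: 0.0
```

```bash
python3 - <<'E'
from h import *
s=snapshot('top'); im=s['frame'][:,:,::-1]; a=cv2.resize(im[135:285,180:340],None,fx=4,fy=4,interpolation=cv2.INTER_CUBIC)
s=snapshot('side'); im=s['frame'][:,:,::-1]; cv2.imwrite('pics/s3.png',im); cv2.imwrite('pics/t3.png',a)
for c in ('top','side'):
  for n in ('clip','clip_tab'): print(c,n,[(np.round(d['position'],4).tolist(),round(d['score'],2)) for d in spot_point(c,n)])
E
```

```text
top clip []
top clip_tab []
side clip [([0.6214, -0.2011, 0.0371], 0.71), ([0.4398, -0.1593, -0.0033], 0.41)]
side clip_tab [([0.5721, -0.205, 0.0601], 0.62), ([0.4259, -0.1913, 0.0122], 0.41), ([0.5623, -0.3851, 0.001], 0.34)]
```

View pics/t3.png

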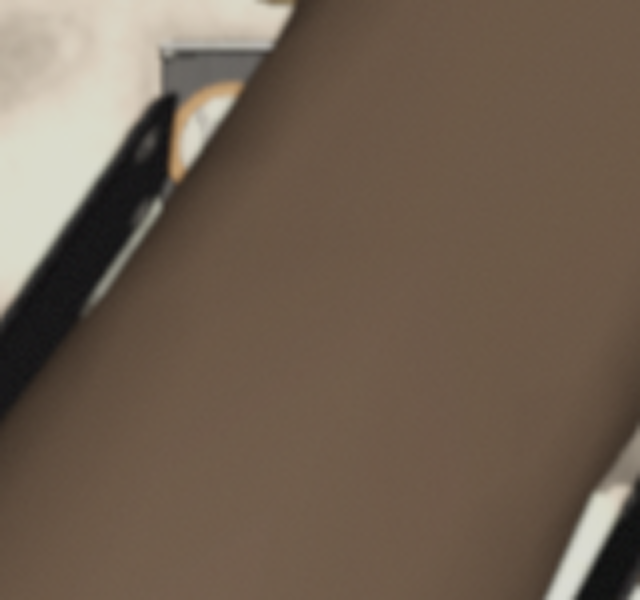

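The arm blocks the top view, so I'll use a crop of the side view.

```bash
python3 - <<'E'
from h import *
im=cv2.imread('pics/s3.png'); cv2.imwrite('pics/s4.png',cv2.resize(im[160:220,210:300],None,fx=8,fy=8,interpolation=cv2.INTER_CUBIC))
s=snapshot('side')
for n,P in dict(tabtop=[.5772,-.2035,.0745],earR=[.644,-.222,.04],earL=[.644,-.184,.04],cap=[.625,-.203,.0505]).items(): print(n,[round(float((a-b)*8)) for a,b in zip(proj(s,P),(210,160))])
E
```

```text
tabtop [375, 124]
earR [597, 231]
earL [562, 177]
cap [523, 180]
```

View pics/s4.png

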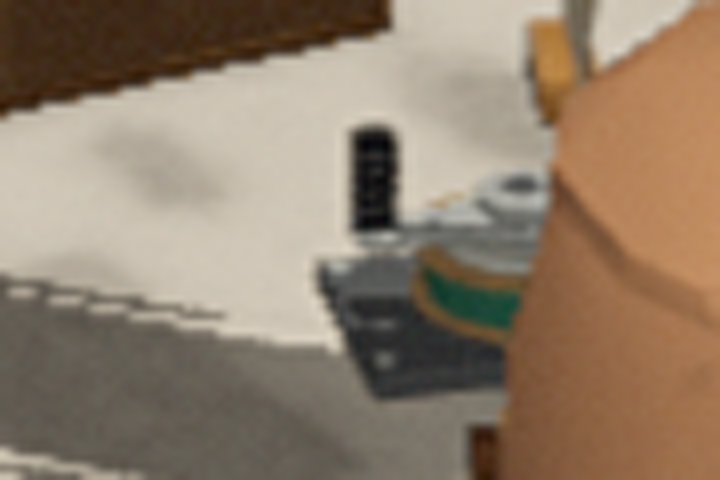

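The clip sits level under the head. Its tab top is at crop (375,130) against a prediction of (375,124) for home. The cap is at (520,184), so the clip is home and the gripper is clear.

```bash
python3 -c "
from h import *
print(close_job())"
```

```text
the job is handed in; nothing more can be done
None
```

The larger clip is pressed home round the spindle neck and released, and the job is handed in; the highest push I read was 8.6 N, with about 3 N on it once home.

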